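# Clamp the blank cuvette and hold the photometer shutter open at its mark

## Robot

A 6-joint arm with a two-finger parallel gripper is mounted at the origin on a cart in front of the work surface, level with it; the furniture and walls round the work are solid. World frame = base frame: x ahead of the robot, y to its left, z up, the work surface at z = 0. Lengths are in m, angles in rad, forces in N, time in s.
With the tool pointing down it reaches from about 0.25 to 0.775 m from the base axis. Payload 4 kg.
Tool frame: the origin (TCP) lies midway between the tips of the shut fingers; the grasp point (between the pads) lies 19 mm behind it; z points along the fingers, y is the direction in which the jaws open and shut (so a half turn about z gives the same grasp; the last joint's range is limited). The gripper opens to 94 mm and grips with 3 to 60 N. Pads are 16 mm wide; open, the fingers measure 119 mm over their backs; the gripper's body (75 mm by 177 mm) begins 78 mm behind the grasp point.
Start: joints at [-1.373, 0.087, 1.371, -0, 1.684, -0.103], TCP at [0.163, -0.525, 0.171] pointing down, gripper open.
Joint ranges: [-3.1, 3.1], [-0.76, 2.03], [0.27, 2.55], [-1.08, 4.22], [0.17, 2.65], [-2.57, 2.57]. Speed limits (rad/s): [2.79, 2.79, 3.14, 3.14, 3.14, 3.14].

## Interface

Orientations are given as [roll, pitch, yaw] about the fixed x, y, z axes, in that order (R = Rz(yaw) Ry(pitch) Rx(roll)).
In Python, from bench import robot, cams gives the robot as it stands.
- The arm moves only by the tool step_arm, never from a script. Its argument "plan" is a list that holds one entry, the list of rows, each a list of 5 numbers: the shift along the world's x, y, z in mm, then the turn about the world's z in rad, then the opening in per cent of the stroke, from 0 (shut) to 100 (fully open). In form: [[[tx, ty, tz, turn, fingers], ...]]. A call has 1 to 8 rows; each row is the pose to reach, as a shift and turn from the pose commanded when the call began; what a row does not reach only later rows make up. A row lasts 1/12 s, in which the tool goes at most 41.7 mm and 7.16 degrees, less where a joint would pass 70% of its speed; a pose out of reach is approached as far as the arm can. A call with a gripper value outside its range is refused whole. The fingers move at their own pace and stop on an object; the grip force is fixed at half the most. Time passes only in rows, so rows that repeat a pose let the fingers close. It gives the time, the measured TCP pose, the force and the opening at its end, in the units of the state.
- robot.get_obs(): the state, without advancing time (a new reading comes with each control period).
- cams.snapshot(name): name is "scene" or "top" or "wrist"; returns a dict with "frame" (480x640x3 uint8, red, green, blue), "camera_matrix" (3x3 intrinsics, pixels), "origin" and "attitude" of the camera in the world; the wrist camera has in their place "T_tool_cam" (4x4, takes a point from camera to tool coordinates, whose origin is the TCP and whose axes are the flange's). Camera axes: x right, y down, z forward; pixel columns grow to the right and rows downward; lengths in m; the calibration is good to about 2 mm. A picture is of the moment at which its call begins: read the wrist's pose just before it. There is no depth.
- robot.close_job(): hands the job in, once; it reports no verdict.
The state is a dict: "time": time; "joint_positions": joint angles; "qvel": joint speeds; "joint_torque": joint torques, N m; "tool_pos": TCP position; "ee_rot": TCP orientation; "wrist_force": force on the tool from outside, world axes, zero at the start; "wrist_torque": the same for the moment, N m; "width": finger opening in m.
Only numpy, scipy, OpenCV 4.12 (cv2) and the standard library are available. Lean on these libraries where they do the work, as an engineer would, in place of code of your own. Each camera call takes 0.05 s, during which the arm holds its last target. There are 200 camera calls.

## Task

Take a blank reading on the bench photometer: first turn the small crank clockwise, as far as it will go, so that the jaw slides up and clamps the glass cuvette firmly against its stop, with the shutter still in. Then pull the spring-return shutter slide out by its upright post until its pointer stands over the mark rider on the gauge rail, and keep it there: finish while still holding the post in the gripper, as the slide springs back if it is let go. Leave the vial, the tape roll and the cuvette case where they are.

Things in the scene. Friction and masses are not known exactly. Their poses are not given: they have to be found in the camera images.
- photometer: bench photometer, fixed, yawed; base plate 220 (x) by 240 mm (y), top 10 mm above the bench. Origin on the bench surface, x away from its front, y to its left. Seen from the front: shutter slide, pointer and gauge rail on the left, crank clamp and cuvette on the right, grey lamp housing 68 mm high behind the slide (front face 2.5 mm behind the origin). Only crank sleeve and post rise above 68 mm
- crank_knob (a point): centre of the upright black revolving sleeve on the end of the crank arm: 19 mm in diameter, 42 mm tall, this point half-way up (76 mm above the bench, sleeve top at 97 mm, arm under it at up to 54 mm). The sleeve spins freely on its pin, so it can be held without turning the gripper
- crank_pivot (a point): point on the crank's upright axis of turning, at the same height as the sleeve's centre and 45 mm from it
- crank (a joint): crank angle, rad, grows clockwise from above, end stop 2.6. At 0 the arm points 30 degrees right of the photometer's +x (back right); it swings over the right side and ends pointing to the front. Starts at 0 to 0.7. Drag 4 N at the sleeve, 6 N when clamping; stays where left. Jaw moves 10 mm per rad; pad meets a cuvette that is home at the stop at 2.1, firm from 2.3
- jaw_pad: white sprung pad at the front of the jaw, 12 mm wide, 26 mm high, presses with 2 N at first and 1.2 N more per mm, 8 N at the crank's end stop; origin at the bottom middle of the face that presses the cuvette; moves along the photometer's +x
- stop: fixed aluminium stop, 18 mm wide, 34 mm high, behind the cuvette; origin at the bottom middle of the face toward the cuvette
- blank_cuvette: clear glass cuvette 12 x 12 x 45 mm, loose, standing in the clamp between pad and stop, up to 6 mm short of the stop at the start; origin at the centre of its underside, z up. Not to be handled
- shutter: the shutter slide: rod, small carriage, pointer arm and, to hold it by, an upright black post, 16 mm in diameter, from 36 to 88 mm above the bench. Origin on the post's axis at bench height, axes along the photometer's. Pulls out along the photometer's -x (to its front), 50 mm at most; a spring draws it back with about 4 N at the start of travel and 1.2 N more per 10 mm
- post_centre (a point): point on the post's axis at gripping height, 66 mm above the bench. With the slide in there are 44 mm free between the post and the guide bush behind it; the carriage under the post and the pointer arm reach up to 37 mm above the bench
- pointer (a point): end of the thin dark pointer, 2.5 mm wide, that reaches 62 mm to the left from the slide over the gauge rail; this point is the middle of the pointer's end part over the rail's centre line; it moves with the slide; with the slide in it lies 55 mm in front of the photometer's origin
- mark: mark rider on the gauge rail, a dark steel clip 8 mm wide along the rail with a small screw on its outer side; origin at the middle of the rider on the rail's centre line, axes along those of the photometer. It is set at a different place each time, 20 to 38 mm in front of where the pointer stands with the slide in. Fixed; the pointer passes just above it
- vial: glass vial with black cap, 37 mm in diameter, 70 mm high, to the left of the photometer; leave alone
- tape_ring: roll of tape lying flat, 104 mm across, 25 mm high, to the left of the photometer; leave alone
- cuvette_case: blue cuvette box 60 x 110 x 36 mm behind the photometer; leave alone

How it is judged:
On the way:
1. the cuvette is clamped between the jaw's pad and the stop while the shutter is still in (contact force between each of jaw_pad, stop and blank_cuvette above 3 N and x of pointer in the frame of photometer above -0.061 m), for 0.2 s.
At the end, for the whole second after the job is handed in: the shutter's post is held still in the gripper's fingers, with the pointer within 4 mm of the middle of the mark rider (over its 8 mm width), and the cuvette stands upright, clamped between pad and stop with more than 3 N (x of pointer in the frame of mark between -0.004 and 0.004 m and contact force between the fingers and shutter above 1.5 N and linear speed of shutter below 0.01 m/s and contact force between each of jaw_pad, stop and blank_cuvette above 3 N and angle between blank_cuvette's own z axis and vertical below 0.1 rad); the arm keeps its last pose, push and grip.
It fails at once if the vial, the tape roll or the cuvette case is pushed more than 20 mm or the vial is tipped (distance of any of vial, tape_ring, cuvette_case from where it was at the start of the episode above 0.02 m or angle between vial's own z axis and vertical above 0.4 rad).
It fails at once if the cuvette is tipped over or taken out (angle between blank_cuvette's own z axis and vertical above 0.4 rad or distance between blank_cuvette and stop above 0.04 m).
It also fails if it takes over 48 s, if anything falls off the work surface, if the arm or the gripper's body presses on something with over 40 N, if the wrist force passes 120 N, or if a joint passes its speed limit or range.

## Working session

There is one attempt and no reset: what is moved stays moved. The work goes in short steps, Python scripts to look and compute and a tool call to move; the robot and the scene stay as the last step left them, time stands still between calls to the robot, and variables do not carry over. Pictures are saved under pics/ and viewed, about 8 in all and at most 12, crops included, and the job is handed in when it is done.

Besides the shell and the picture viewer there is one more tool, called after ">>>" in YAML: its name, and indented under it one key for each argument. step_arm: Moves the arm, as the interface text tells. Its arguments: {"type":"object","properties":{"plan":{"type":"array"}},"required":["plan"]}

```bash
ls; mkdir -p pics
cat > h.py <<'E'
import numpy as np, cv2
from bench import robot, cams
def snap(name, fn):
    s=cams.snapshot(name); cv2.imwrite('pics/'+fn, s['frame'][:,:,::-1]); np.save('pics/'+fn[:-4]+'.npy', {k:np.array(v) for k,v in s.items()}, allow_pickle=True); return s
E
python3 - <<'E'
from h import *
o=robot.get_obs(); print({k:np.round(v,3) for k,v in o.items()})
for n in ['scene','top']:
    s=snap(n,n+'1.png'); print(n,[ (k,np.round(v,4).tolist()) for k,v in s.items() if k!='frame'])
E
```

```text
pics
{'time': np.float64(0.0), 'joint_positions': array([-1.373,  0.088,  1.372, -0.   ,  1.684, -0.103]), 'qvel': array([-0.   , -0.001, -0.001,  0.001, -0.003,  0.001]), 'joint_torque': array([ 0.0000e+00, -3.4018e+01, -3.0243e+01,  7.2000e-02,  3.3000e-02,
       -0.0000e+00]), 'tool_pos': array([ 0.163, -0.525,  0.17 ]), 'ee_rot': array([-3.139, -0.   ,  0.301]), 'wrist_force': array([ 0.356,  0.482, -0.508]), 'wrist_torque': array([-0.042,  0.004,  0.01 ]), 'width': np.float64(0.094)}
scene [('camera_matrix', [[574.5009, 0.0, 324.6173], [0.0, 574.5009, 237.55], [0.0, 0.0, 1.0]]), ('origin', [0.2647, 0.8551, 0.5906]), ('attitude', [-2.2085, -0.0166, -2.6556])]
top [('camera_matrix', [[549.0954, 0.0, 319.8672], [0.0, 549.0954, 237.632], [0.0, 0.0, 1.0]]), ('origin', [0.3928, 0.2523, 1.0324]), ('attitude', [-2.9323, -0.005, -1.6504])]
```

View pics/top1.png

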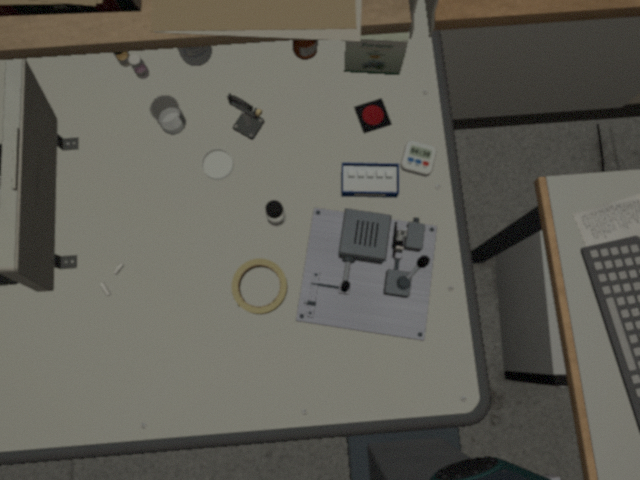

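View pics/scene1.png

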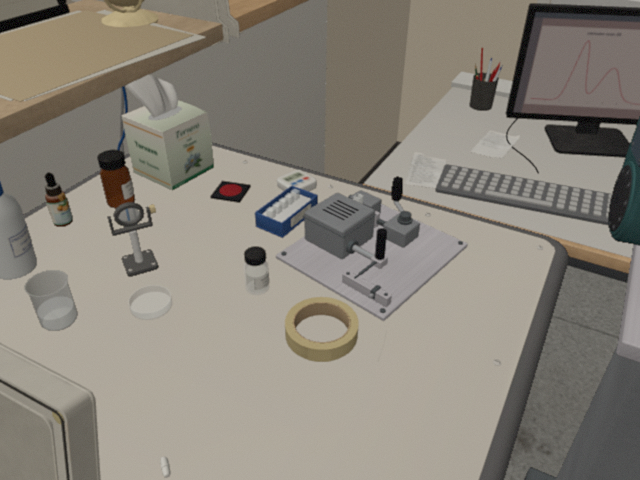

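Top view: plate corners are near (318,208), (438,222), (424,339), (298,321). The post top is near (345,286), the sleeve near (424,262) and the crank pivot near (403,282). The tape and the vial are on the left, and the case is behind.

```bash
cat >> h.py <<'E'
from scipy.spatial.transform import Rotation as Ro
def ray(s,u,v,T=None):
    K=s['camera_matrix']; d=np.linalg.inv(K)@np.array([u,v,1.0])
    if T is None: R=Ro.from_euler('xyz',s['attitude']).as_matrix(); o=np.array(s['origin'])
    else: R=T[:3,:3]; o=T[:3,3]
    return o,R@d
def onz(s,u,v,z,T=None):
    o,d=ray(s,u,v,T); return o+d*(z-o[2])/d[2]
def proj(s,p,T=None):
    if T is None: R=Ro.from_euler('xyz',s['attitude']).as_matrix(); o=np.array(s['origin'])
    else: R=T[:3,:3]; o=T[:3,3]
    c=s['camera_matrix']@(R.T@(np.array(p)-o)); return c[:2]/c[2]
def load(n): return np.load('pics/'+n+'.npy',allow_pickle=True).item()
def wristT(s,ob):
    T=np.eye(4); T[:3,:3]=Ro.from_euler('xyz',ob['ee_rot']).as_matrix(); T[:3,3]=ob['tool_pos']; return T@s['T_tool_cam']
E
python3 - <<'E'
from h import *
s=load('top1'); f=s['frame'][:,:,::-1]
cv2.imwrite('pics/topc.png',cv2.resize(f[200:350,288:448],None,fx=4,fy=4,interpolation=cv2.INTER_CUBIC))
C=[onz(s,*p,.01)[:2] for p in [(318,208),(438,222),(424,339),(298,321)]]
C=np.array(C);print(C.round(4)); print([np.linalg.norm(C[i]-C[i-1]).round(4) for i in range(4)])
xh=(C[0]+C[1]-C[2]-C[3]);print('yaw',np.arctan2(xh[1],xh[0]),'c',C.mean(0))
print('knob',onz(s,424,262,.097),'post',onz(s,345,286,.088),'piv',onz(s,403,282,.06))
E
```

```text
[[0.6672 0.2288]
 [0.6216 0.0016]
 [0.4044 0.0547]
 [0.4553 0.2826]]
[np.float64(0.2186), np.float64(0.2317), np.float64(0.2235), np.float64(0.2335)]
yaw -0.24388558137420382 c [0.53714757 0.14192997]
knob [0.53342697 0.05592444 0.097     ] post [0.50382776 0.19512547 0.088     ] piv [0.50608439 0.08977602 0.06      ]
```

View pics/topc.png

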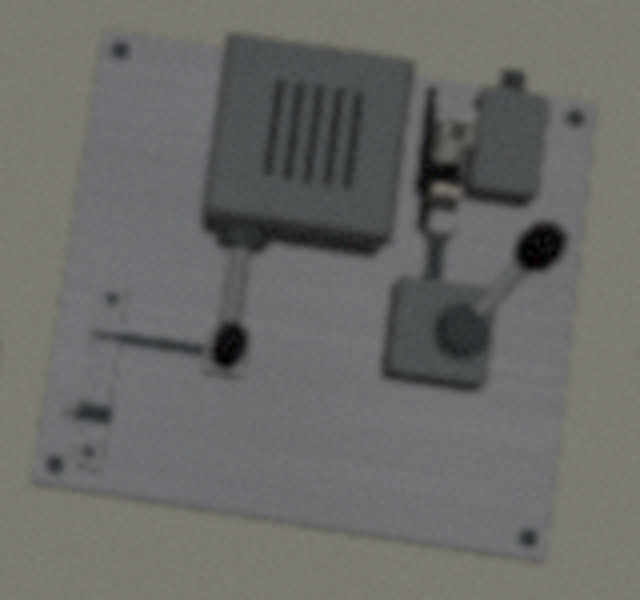

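Crop (4x, offset 288,200): the knob blob is at (541,245), the pivot hub at (462,330) and the post blob at (230,343). The pointer tip is at (95,333) and the rider at (93,411). The plate corners are sharper here.

Run:
```python
from h import *
s=load('top1'); q=lambda u,v:(288+(u+.5)/4-.5,200+(v+.5)/4-.5)
C=np.array([onz(s,*q(*p),.01)[:2] for p in [(108,33),(595,102),(546,560),(35,485)]])
print(C.round(4),[np.linalg.norm(C[i]-C[i-1]).round(4) for i in range(4)])
xh=(C[0]+C[1]-C[2]-C[3]);yh=(C[0]+C[3]-C[1]-C[2]);print('yaw',np.arctan2(xh[1],xh[0]),np.arctan2(-yh[0],yh[1]),'c',C.mean(0))
yaw=np.arctan2(*(xh+[yh[1],-yh[0]])[::-1]); R=Ro.from_euler('z',-yaw).as_matrix()[:2,:2]
for n,p,z in [('knob',(541,245),.076),('post',(230,343),.066),('hub',(462,330),.055),('ptr',(97,333),.035),('rider',(93,411),.035),('hub',(462,330),.045)]:
    P=onz(s,*q(*p),z); print(n,P.round(4),(R@(P[:2]-C.mean(0))).round(4))
print(yaw)
```

```text
[[0.668  0.2353]
 [0.6157 0.0055]
 [0.4033 0.0546]
 [0.4558 0.2856]] [np.float64(0.2181), np.float64(0.2356), np.float64(0.218), np.float64(0.2369)]
yaw -0.2297560148185968 -0.2236662846894433 c [0.53570102 0.14523118]
knob [0.5387 0.0533 0.076 ] [ 0.0236 -0.0889]
post [0.5075 0.1935 0.066 ] [-0.0383  0.0407]
hub [0.5064 0.0887 0.055 ] [-0.0158 -0.0616]
ptr [0.5205 0.2517 0.035 ] [-0.0387  0.1003]
rider [0.4853 0.2562 0.035 ] [-0.0741  0.0968]
hub [0.5076 0.0871 0.045 ] [-0.0143 -0.063 ]
-0.22658900793365863
```

>>> step_arm:
  plan:
    - [[10,20,20,0,100],[30,50,40,0.1,100],[50,85,50,0.2,100],[70,120,60,0.3,80],[90,150,60,0.4,60],[110,180,60,0.5,60],[130,212,60,0.6,60],[150,245,60,0.7,60]]

```text
time: 0.77
tool_pos: [0.3133, -0.2787, 0.2306]
ee_rot: [-3.141, -0.0, 1.005]
wrist_force: [2.5, 0.4, 0.1]
width: 0.0643
```

>>> step_arm:
  plan:
    - [[20,32,10,0.1,60],[42,66,20,0.2,60],[64,100,30,0.3,60],[86,134,40,0.34,60],[108,168,50,0.34,60],[130,202,50,0.34,60],[152,236,50,0.34,60],[170,265,50,0.34,60]]

```text
time: 1.43
tool_pos: [0.4838, -0.0127, 0.2807]
ee_rot: [-3.142, -0.0, 1.342]
wrist_force: [-1.1, -0.1, 0.1]
width: 0.0565
```

Run:
```python
from h import *
o=robot.get_obs(); s=snap('wrist','w1.png'); np.save('pics/o1.npy',o,allow_pickle=True)
print(o['tool_pos'],o['ee_rot'],np.round(s['T_tool_cam'],3),s['camera_matrix'][0])
T=wristT(s,o); print(T.round(3))
for n,p in [('knob',(.5387,.0533,.097)),('piv',(.504,.09,.054)),('post',(.5075,.1935,.088)),('ptr',(.5205,.2517,.035))]: print(n,proj(s,p,T))
```

```text
[ 0.48381306 -0.01274933  0.28070776] [-3.14152062e+00 -3.24323706e-04  1.34225868e+00] [[ 0.    -0.967 -0.253  0.073]
 [ 1.    -0.     0.001 -0.   ]
 [-0.001 -0.253  0.967 -0.214]
 [ 0.     0.     0.     1.   ]] [371.60610644   0.         325.65476183]
[[ 0.974 -0.219 -0.057  0.5  ]
 [-0.226 -0.942 -0.247  0.058]
 [ 0.001  0.253 -0.967  0.494]
 [ 0.     0.     0.     1.   ]]
knob [363.00839085 138.888053  ]
piv [322.46033667 113.58434456]
post [3.01250602e+02 2.21877874e-01]
ptr [302.96125439 -44.6407182 ]
```

View pics/w1.png

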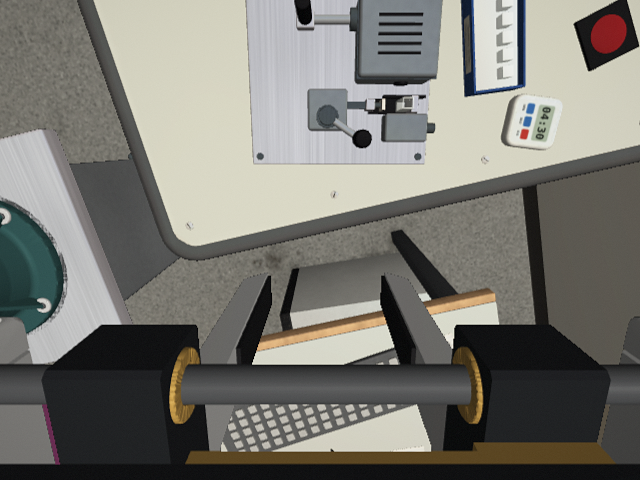

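Wrist view: the sleeve top is at (362,138), as predicted. The hub is at (326,116), the front right plate corner at (253,163) and the post at the top edge near (304,0).

```bash
cat >> h.py <<'E'
def tri(rs):
    A=np.zeros((3,3));b=np.zeros(3)
    for o,d in rs:
        d=d/np.linalg.norm(d);M=np.eye(3)-np.outer(d,d);A+=M;b+=M@o
    x=np.linalg.solve(A,b); return x,[np.linalg.norm((np.eye(3)-np.outer(d,d)/(d@d))@(x-o)) for o,d in rs]
E
python3 - <<'E'
from h import *
s=load('w1');o=np.load('pics/o1.npy',allow_pickle=True).item();T=wristT(s,o);t=load('top1')
q=lambda u,v:(288+(u+.5)/4-.5,200+(v+.5)/4-.5)
f=s['frame'].astype(int).max(2); m=((f[120:150,345:380]<60)*255).astype(np.uint8)
print(cv2.connectedComponentsWithStats(m)[2:])
print('knobtop',onz(s,361.5,137.5,.097,T)); 
print('hub',tri([ray(s,326,116,T),ray(t,*q(462,330))]), onz(s,326,116,.06,T))
print('corners',onz(s,247,163.5,.01,T),onz(s,425,164.5,.01,T))
E
```

```text
(array([[  0,   0,  35,  30, 779],
       [  7,  10,  20,  18, 271]], dtype=int32), array([[17.11810013, 13.11681643],
       [16.66051661, 18.47601476]]))
knobtop [0.53746369 0.05500523 0.097     ]
hub (array([0.5074784 , 0.08714415, 0.04556013]), [np.float64(4.8984369880070044e-05), np.float64(4.8984369879673565e-05)]) [0.5071943  0.08619676 0.06      ]
corners [0.39660143 0.05604965 0.01      ] [0.61805991 0.00325961 0.01      ]
```

>>> step_arm:
  plan:
    - [[16,20,-20,0,60],[32,40,-40,0,60],[44,56,-65,0,60],[54,67,-95,0,60],[54,67,-130,0,60],[54,67,-165,0,60],[54,67,-195,0,60],[54,67,-213,0,60]]

```text
time: 2.15
tool_pos: [0.5338, 0.0516, 0.0629]
ee_rot: [-3.134, 0.002, 1.341]
wrist_force: [-0.2, 0.4, -0.6]
width: 0.0564
```

Run:
```python
from h import *
o=robot.get_obs(); s=snap('wrist','w2.png'); np.save('pics/o2.npy',o,allow_pickle=True); print(o['tool_pos'],o['wrist_force'],proj(s,[.538,.0545,.097],wristT(s,o)))
```

```text
[0.53381342 0.05161032 0.06294632] [-0.19913926  0.39975233 -0.57730674] [332.19666399 281.71666232]
```

View pics/w2.png

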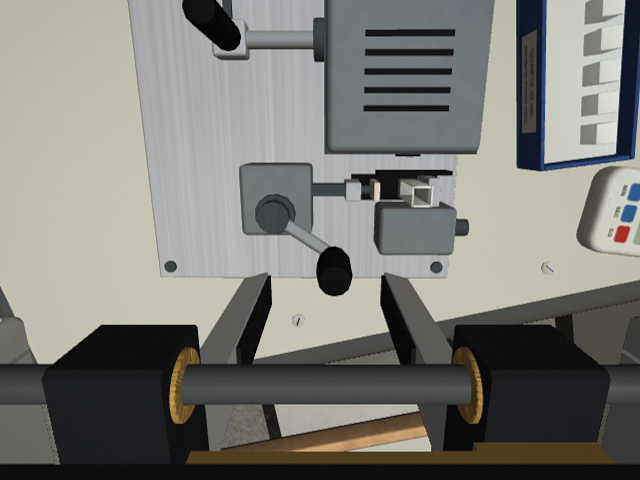

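Wrist view at the knob: the sleeve stands between the open fingers, with its top at about (335,280) against the predicted (332,282). The post is at (212,25), the cuvette at (420,195) and the pad at (375,190).

Run:
```python
from h import *
o=robot.get_obs(); s=load('w2');o2=np.load('pics/o2.npy',allow_pickle=True).item();T=wristT(s,o2);print(o['tool_pos'],o['time'],o['qvel'].round(3))
print(proj(s,o2['tool_pos'],T),proj(s,o2['tool_pos']+[0,0,.034],T), 'knobtop',onz(s,335,280,.097,T),'post top',onz(s,200,10,.088,T))
```

```text
[0.5318112  0.05151568 0.06002687] 2.2 [-0.002 -0.015 -0.044 -0.     0.093  0.001]
[325.93719052 267.09763622] [325.55393173 288.49366912] knobtop [0.53961351 0.05509232 0.097     ] post top [0.50832949 0.19204257 0.088     ]
```

>>> step_arm:
  plan:
    - [[0,0,0,0,60]]

```text
time: 2.28
tool_pos: [0.5344, 0.0515, 0.0649]
ee_rot: [-3.135, 0.002, 1.341]
wrist_force: [0.1, 0.9, 0.1]
width: 0.0561
```

>>> step_arm:
  plan:
    - [[2,3,0,0,60],[2,3,0,0,40],[2,3,0,0,20],[2,3,0,0,0],[2,3,0,0,0],[2,3,0,0,0],[2,3,0,0,0],[2,3,0,0,0]]

```text
time: 2.95
tool_pos: [0.539, 0.0547, 0.0681]
ee_rot: [3.141, -0.0, 1.341]
wrist_force: [-0.3, 0.1, -1.4]
width: 0.0133
```

Run:
```python
from h import *
o=robot.get_obs(); s=snap('wrist','w3.png'); np.save('pics/o3.npy',o,allow_pickle=True); print(o['tool_pos'],o['width'],o['wrist_force'])
```

```text
[0.53896718 0.05466312 0.06813435] 0.013348145061522078 [-0.2502514   0.12513972 -1.36003712]
```

View pics/w3.png

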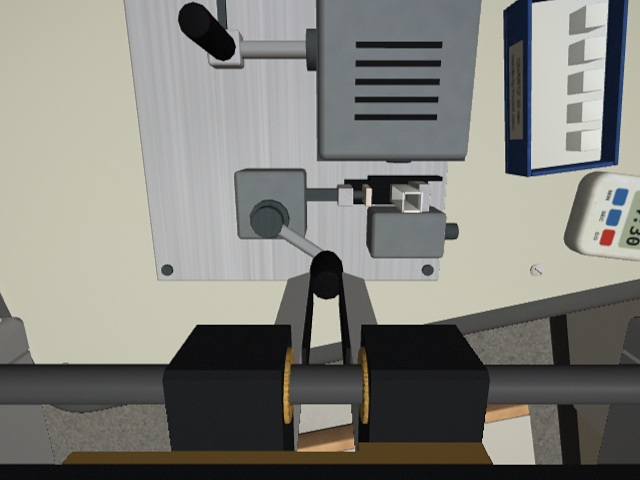

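Viewed 6 so far. The sleeve sits at the finger ends at (327,278), but the opening reads 13 mm against its 19 mm. I'll zoom in.

Run:
```python
from h import *
s=load('w3');f=s['frame'][230:350,250:410,::-1]
f=np.clip(f.astype(float)*1.0,0,255); f=255*(f/255)**.5
cv2.imwrite('pics/w3c.png',cv2.resize(f.astype(np.uint8),None,fx=5,fy=5,interpolation=cv2.INTER_CUBIC))
```

```text
(no output)
```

View pics/w3c.png

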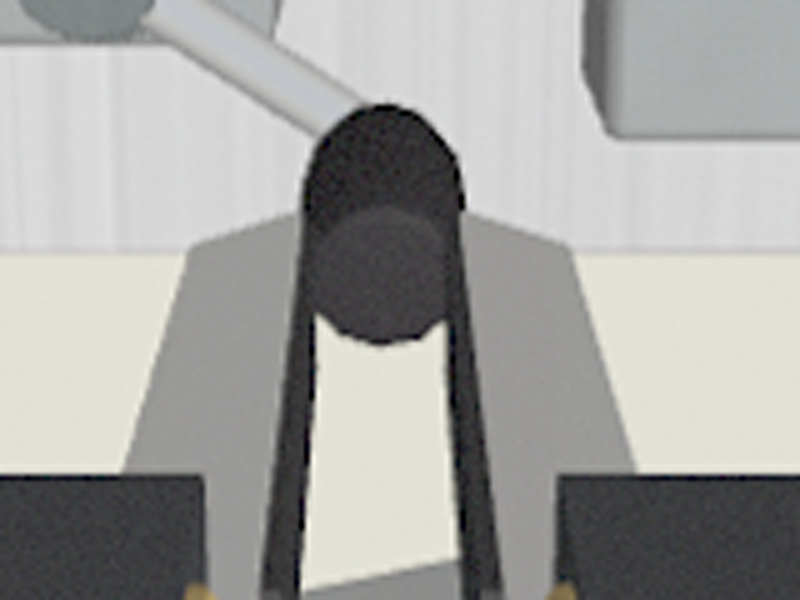

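The sleeve is held centred between the soft pads. Now I swing the crank clockwise on a 45 mm circle.

>>> step_arm:
  plan:
    - [[-5.7,-4.8,0,0,0],[-12.1,-8.7,0,0,0],[-19,-11.3,0,0,0],[-26.3,-12.9,0,0,0],[-33.8,-13.2,0,0,0],[-41.2,-12.2,0,0,0],[-48.3,-10.1,0,0,0],[-55,-6.8,0,0,0]]

```text
time: 3.67
tool_pos: [0.4831, 0.048, 0.0681]
ee_rot: [3.141, -0.0, 1.34]
wrist_force: [0.0, 1.0, -1.0]
width: 0.0007
```

Run:
```python
from h import *
o=robot.get_obs(); s=snap('wrist','w4.png'); np.save('pics/o4.npy',o,allow_pickle=True); print(o['tool_pos'],o['width'],o['wrist_force'])
```

```text
[0.48311648 0.04801396 0.06808731] 0.0006725753941819405 [ 0.00555435  0.99225393 -0.95750553]
```

View pics/w4.png

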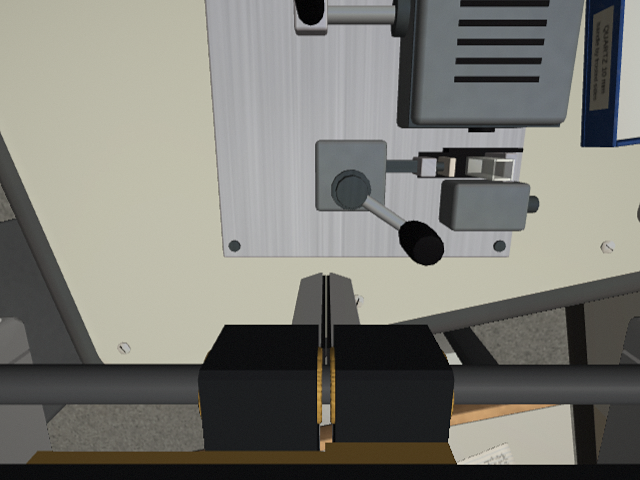

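Viewed 8. The sleeve was never held: it still stands at (428,249) and the fingers shut on air. The fingertips look higher in the picture than the stated TCP, so I'll check from the scene camera with the TCP marked.

Run:
```python
from h import *
o=robot.get_obs(); s=snap('scene','s2.png'); f=np.ascontiguousarray(s['frame'][:,:,::-1])
p=o['tool_pos']; P=[proj(s,p+np.array([0,0,z])) for z in (0,.019,.04,.097)]; print(P)
x0,y0=int(P[0][0])-70,int(P[0][1])-90
c=cv2.resize(f[y0:y0+130,x0:x0+150],None,fx=5,fy=5,interpolation=cv2.INTER_CUBIC); c=(255*(c/255.)**.6).astype(np.uint8)
for a in P: cv2.circle(c,(int((a[0]-x0+.5)*5),int((a[1]-y0+.5)*5)),3,(0,0,255),-1)
cv2.imwrite('pics/s2c.png',c)
s4=load('w4');o4=np.load('pics/o4.npy',allow_pickle=True).item();print(onz(s4,428,249,.097,wristT(s4,o4)))
```

```text
[array([428.99303026, 200.37611317]), array([430.41738442, 190.76262904]), array([432.03140153, 179.86904063]), array([436.63594537, 148.79129991])]
[0.53896659 0.05516982 0.097     ]
```

View pics/s2c.png

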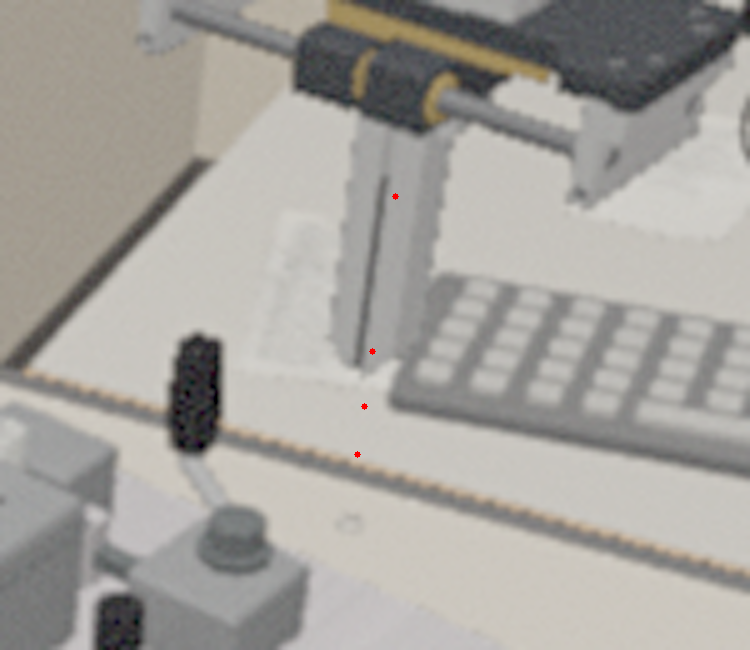

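Viewed 9. The scene view settles it: the real fingertips end about 36 mm above the reported TCP (red dots, lowest is the TCP). The sleeve is still at (0.539, 0.055). I'll go back and grip 36 mm lower.

>>> step_arm:
  plan:
    - [[0,0,20,0,60],[15,2,30,0,60],[40,5,30,0,60],[55,7,30,0,60],[55,7,30,0,60],[55,7,10,0,60],[55,7,-15,0,60],[55,7,-35,0,60]]

```text
time: 4.43
tool_pos: [0.5382, 0.055, 0.0318]
ee_rot: [-3.141, 0.0, 1.341]
wrist_force: [-0.2, -0.5, 0.5]
width: 0.0505
```

>>> step_arm:
  plan:
    - [[0,0,0,0,40],[0,0,0,0,0],[0,0,0,0,0],[0,0,0,0,0],[0,0,0,0,0],[0,0,0,0,0],[0,0,0,0,0],[0,0,0,0,0]]

```text
time: 5.1
tool_pos: [0.5396, 0.055, 0.0346]
ee_rot: [3.14, -0.001, 1.341]
wrist_force: [-1.8, -0.3, 6.4]
width: 0.0185
```

>>> step_arm:
  plan:
    - [[0,0,0,0,0],[0,0,0,0,0]]

```text
time: 5.27
tool_pos: [0.5396, 0.0549, 0.0346]
ee_rot: [3.14, -0.0, 1.341]
wrist_force: [-2.0, -0.3, 5.6]
width: 0.0183
```

>>> step_arm:
  plan:
    - [[-2.8,-2.7,3,0,0],[-8,-6.4,3,0,0],[-14,-9.6,3,0,0],[-20.5,-11.7,3,0,0]]

```text
time: 5.6
tool_pos: [0.5175, 0.0438, 0.0348]
ee_rot: [-3.14, -0.002, 1.341]
wrist_force: [2.8, 4.2, -7.3]
width: 0.0184
```

>>> step_arm:
  plan:
    - [[-7,-1.3,-1.5,0,0],[-14,-1.4,-1.5,0,0],[-21,-0.4,-1.5,0,0],[-27.8,1.6,-1.5,0,0],[-34.1,4.7,-1.5,0,0],[-39.9,8.8,-1.5,0,0],[-45,13.7,-1.5,0,0],[-49.3,19.3,-1.5,0,0]]

```text
time: 6.27
tool_pos: [0.4716, 0.0627, 0.0348]
ee_rot: [3.134, -0.002, 1.34]
wrist_force: [10.6, 2.0, -9.4]
width: 0.0182
```

>>> step_arm:
  plan:
    - [[-1.3,6.6,1,0,0],[-3.4,12.5,0,0,0],[-4.8,18.6,0,0,0],[-5.2,24.9,0,0,0],[-4.9,30.4,0,0,0],[-4,35,0,0,0],[-3.2,38,0,0,0],[-2.7,39.6,0,0,0]]

```text
time: 6.93
tool_pos: [0.4643, 0.0942, 0.0347]
ee_rot: [-3.141, 0.017, 1.34]
wrist_force: [-4.0, -17.1, 2.5]
width: 0.0184
```

>>> step_arm:
  plan:
    - [[0,0,0,0,0],[0,0,0,0,0],[0,0,0,0,0]]

```text
time: 7.18
tool_pos: [0.4643, 0.0943, 0.0347]
ee_rot: [-3.141, 0.015, 1.339]
wrist_force: [-2.5, -14.5, 2.1]
width: 0.0186
```

The crank is against its end stop: 14 N of resistance at about -189°. I release, lift and look at the clamp and the post.

>>> step_arm:
  plan:
    - [[0,-4,0,0,10],[0,-4,0,0,50],[0,-4,0,0,60],[0,-4,0,0,60],[0,-4,25,0,60],[0,-4,65,0,60],[0,-4,105,0,60],[0,-4,130,0,60]]

```text
time: 7.85
tool_pos: [0.4676, 0.0984, 0.1692]
ee_rot: [3.136, -0.002, 1.341]
wrist_force: [0.3, 0.3, -0.0]
width: 0.0561
```

>>> step_arm:
  plan:
    - [[0,0,0,0,60],[0,0,0,0,60]]

```text
time: 8.02
tool_pos: [0.4676, 0.0984, 0.1669]
ee_rot: [3.137, -0.001, 1.341]
wrist_force: [-0.5, -0.3, -1.1]
width: 0.0564
```

Run:
```python
from h import *
o=robot.get_obs(); s=snap('wrist','w5.png'); np.save('pics/o5.npy',o,allow_pickle=True); print(o['tool_pos'],o['ee_rot'],o['width'])
```

```text
[0.46757711 0.09838776 0.16685565] [ 3.13689008e+00 -1.43142213e-03  1.34134797e+00] 0.05640078417183866
```

View pics/w5.png

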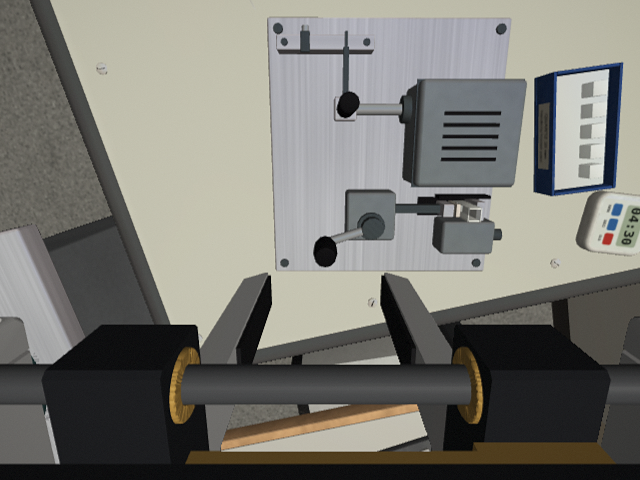

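The crank arm seems not quite at the front: hub at (371,225), sleeve top at about (325,252). The pad and cuvette appear together at (470,212). I compute the angle, then the post, pointer and rider.

Run:
```python
from h import *
s=load('w5');o=np.load('pics/o5.npy',allow_pickle=True).item();T=wristT(s,o)
f=s['frame'].astype(int).max(2); m=((f<55)*255).astype(np.uint8)
n,l,st,c=cv2.connectedComponentsWithStats(m)
for i in range(1,n):
    if 40<st[i][4]<1500 and st[i][1]<280: print(st[i],c[i].round(1))
K=onz(s,324.5,252.5,.097,T); H=onz(s,371,226,.055,T); print('knob',K,'hub',H,'len',np.linalg.norm((K-H)[:2]))
d=K[:2]-np.array([.509,.0875]); print('ang',np.degrees(np.arctan2(d[1],d[0])),np.linalg.norm(d))
R=Ro.from_euler('z',.23).as_matrix()[:2,:2]
C=np.array([onz(s,*p,.01,T)[:2] for p in [(268,17),(511,17),(483,272),(275.5,271)]]); print(C.round(4)); c0=(C.mean(0))
for nm,p,z in [('posttop',(348,103),.088),('ptr',(347,40),.035),('rider',(305,40),.035),('railL',(282,43),.03),('railR',(369,43),.03)]:
    P=onz(s,*p,z,T); print(nm,P.round(4),(R@(P[:2]-c0)).round(4))
print(R@(K[:2]-H[:2]))
g=s['frame'][:130,260:390,::-1]; g2=s['frame'][170:275,300:510,::-1]
a=cv2.resize(g,(650,650),interpolation=cv2.INTER_CUBIC)[:,:400]; a=cv2.resize(g,None,fx=4,fy=4,interpolation=cv2.INTER_CUBIC)
b=cv2.resize(g2,None,fx=3.8,fy=3.8,interpolation=cv2.INTER_CUBIC); cv2.imwrite('pics/w5b.png',b); cv2.imwrite('pics/w5a.png',a)
```

```text
[ 30   0  68 174 399] [61.2 79.9]
[278  50  66   4 165] [313.2  51.6]
[349  51  23   3  58] [360.7  52. ]
[ 603   66   17  120 1123] [611.2 124.6]
[ 534   73   20  122 1309] [544.  132.1]
[413  81   9 105 288] [416.4 133.7]
[399  85  18  98 850] [408.6 133.8]
[337  92  22  26 429] [347.5 104.1]
[445 112  56   3 168] [472.5 113. ]
[444 123  56   4 219] [470.9 124.5]
[443 135  55   3 165] [470. 136.]
[442 147  55   3 165] [469. 148.]
[441 158  55   3 164] [467.8 159. ]
[345 190  46  42 128] [358.3 199.3]
[396 194  95  12 466] [444.4 198.6]
[433 211  31  41 321] [440.1 229.9]
[417 213  22   2  43] [427.7 213.5]
[361 216  18  12  51] [367.4 220. ]
[314 236  23  31 554] [324.9 251.2]
knob [0.46427271 0.08734995 0.097     ] hub [0.50779919 0.08977846 0.055     ] len 0.04359417539464799
ang -179.80778405055406 0.04472753917961972
[[0.4595 0.2866]
 [0.6708 0.2376]
 [0.6167 0.0029]
 [0.4038 0.0542]]
posttop [0.5071 0.1934 0.088 ] [-0.0408  0.0399]
ptr [0.5213 0.2469 0.035 ] [-0.0391  0.0952]
rider [0.4868 0.2549 0.035 ] [-0.0745  0.0951]
railL [0.4671 0.2584 0.03  ] [-0.0945  0.094 ]
railR [0.5397 0.2415 0.03  ] [-0.0199  0.0941]
[-0.04182662 -0.01228762]
```

The sleeve stands at (0.464, 0.087), so q is about 2.4: past firm, but the sleeve slipped in the pads before the end stop at 2.6. I'll push it the rest of the way with shut fingers from its right side.

>>> step_arm:
  plan:
    - [[-3,-15,0,0,20],[-8,-40,-10,0,0],[-8,-42,-40,0,0],[-8,-42,-70,0,0],[-8,-42,-95,0,0],[-8,-42,-115,0,0],[-8,-42,-130,0,0],[-8,-42,-130,0,0]]

```text
time: 8.73
tool_pos: [0.4529, 0.0561, 0.0282]
ee_rot: [-3.129, 0.003, 1.341]
wrist_force: [-1.1, 0.2, -1.1]
width: 0.0063
```

>>> step_arm:
  plan:
    - [[0,3,0,0,0],[1,6,0,0,0],[2,9,0,0,0],[2,12,0,0,0],[3,15,0,0,0],[3,15,0,0,0]]

```text
time: 9.23
tool_pos: [0.4616, 0.0697, 0.0355]
ee_rot: [3.14, 0.004, 1.341]
wrist_force: [-1.6, -4.5, 1.0]
width: 0.0004
```

Contact at about y=0.070, as expected. I push on.

>>> step_arm:
  plan:
    - [[0,3,0,0,0],[1,6,0,0,0],[1,9,0,0,0],[1,9,0,0,0]]

```text
time: 9.57
tool_pos: [0.4618, 0.0748, 0.0355]
ee_rot: [3.14, 0.012, 1.341]
wrist_force: [-4.4, -13.9, 3.2]
width: 0.0006
```

>>> step_arm:
  plan:
    - [[0,3,0,0,0],[1,6,0,0,0],[1,9,0,0,0],[1,9,0,0,0],[1,9,0,0,0]]

```text
time: 9.98
tool_pos: [0.4613, 0.079, 0.0356]
ee_rot: [-3.141, 0.022, 1.34]
wrist_force: [-8.2, -24.5, 7.3]
width: 0.0004
```

The sleeve hit the stop: 26 N, with the tool at the predicted y. I back off, lift and check the sleeve numerically.

>>> step_arm:
  plan:
    - [[-1,-10,0,0,0],[-3,-20,0,0,0],[-3,-20,30,0,0],[-3,-20,70,0,20],[-3,-15,110,0,40],[0,0,130,0,45],[3,9,130,0,45],[3,9,130,0,45]]

```text
time: 10.65
tool_pos: [0.4682, 0.0999, 0.1669]
ee_rot: [3.137, -0.003, 1.343]
wrist_force: [-0.9, -0.4, -1.0]
width: 0.0302
```

>>> step_arm:
  plan:
    - [[0,0,0,0,45],[0,0,0,0,45]]

```text
time: 10.82
tool_pos: [0.4653, 0.0979, 0.1626]
ee_rot: [-3.138, 0.001, 1.341]
wrist_force: [0.6, 0.1, -0.6]
width: 0.0409
```

Run:
```python
from h import *
o=robot.get_obs(); s=snap('wrist','w6.png'); np.save('pics/o6.npy',o,allow_pickle=True); print(o['tool_pos'],o['ee_rot'],o['width'])
T=wristT(s,o)
f=s['frame'].astype(int).max(2); m=((f<55)*255).astype(np.uint8)
n,l,st,c=cv2.connectedComponentsWithStats(m)
for i in range(1,n):
    if 300<st[i][4]<900 and st[i][1]<280 and st[i][0]<380:
        print(st[i],c[i].round(1)); print(onz(s,*c[i],.076,T),onz(s,*c[i],.066,T))
R=Ro.from_euler('z',.23).as_matrix()[:2,:2]
K=onz(s,324.9,251.2,.076,T); 
g=s['frame'][170:275,300:510,::-1]; a=s['frame'][10:130,260:400,::-1]
z=lambda i,k:cv2.resize(i,None,fx=k,fy=k,interpolation=cv2.INTER_CUBIC)
G=z(g,3.6);A=z(a,2.0); W=G.shape[1]; cv2.imwrite('pics/w6c.png',G)
```

```text
[0.46526762 0.09793012 0.16258007] [-3.13828648e+00  1.33825794e-03  1.34121757e+00] 0.040898807604359766
[341  89  23  27 446] [351.6 101.9]
[0.50752952 0.19365313 0.076     ] [0.5083707  0.19447007 0.066     ]
[ 45 212  74  39 897] [ 80.4 232.1]
[0.26643172 0.14527262 0.076     ] [0.25923955 0.14447752 0.066     ]
[316 233  24  31 569] [327.3 248.2]
[0.46333009 0.08512369 0.076     ] [0.46269855 0.08232443 0.066     ]
```

View pics/w6c.png

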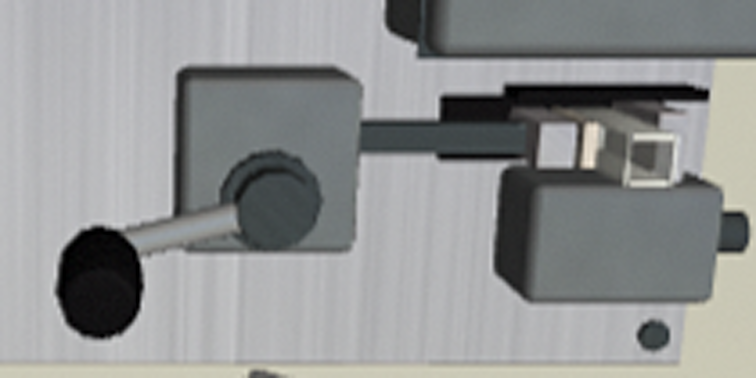

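Viewed 11. The sleeve rests where it did before, at q about 2.36. The pad, cuvette and stop look together, so the resistance was elastic. One composite picture should settle the clamp and the rail.

Run:
```python
from h import *
z=lambda n,x0,y0,w,h,k:cv2.resize(load(n)['frame'][y0:y0+h,x0:x0+w,::-1],None,fx=k,fy=k,interpolation=cv2.INTER_CUBIC)
A=z('w6',425,185,80,70,5); B=z('w2',340,165,100,88,4); 
C=z('w6',272,20,115,35,6); c=np.zeros((600,800,3),np.uint8)
c[:350,:400]=A; c[:350,400:800]=B[:350,:400]; c[360:360+210,:690]=C; cv2.imwrite('pics/comp.png',c)
# rail profile along x in w6
f=load('w6')['frame'].astype(int).mean(2)
for r in (32,35,38,41,44,47): print(r,f[r,275:385].astype(int).tolist()[::1])
```

```text
32 [180, 181, 181, 184, 137, 186, 189, 185, 185, 184, 184, 185, 184, 184, 183, 184, 184, 184, 184, 184, 184, 184, 183, 184, 183, 183, 186, 190, 112, 69, 63, 64, 66, 66, 66, 68, 66, 64, 181, 189, 184, 184, 184, 183, 186, 185, 182, 185, 184, 185, 184, 183, 185, 183, 183, 185, 184, 184, 184, 183, 184, 183, 184, 185, 183, 182, 184, 183, 184, 184, 184, 185, 188, 153, 79, 59, 78, 181, 187, 185, 183, 184, 184, 184, 185, 183, 185, 184, 184, 185, 185, 184, 184, 185, 184, 185, 185, 184, 185, 185, 183, 184, 183, 177, 170, 181, 181, 183, 185, 183]
35 [183, 181, 179, 184, 129, 175, 177, 177, 179, 159, 103, 77, 74, 70, 133, 176, 177, 175, 175, 177, 176, 175, 176, 176, 177, 175, 177, 183, 110, 70, 66, 66, 65, 65, 64, 67, 67, 66, 171, 178, 175, 175, 177, 176, 175, 175, 176, 176, 178, 175, 176, 175, 176, 176, 176, 177, 175, 176, 176, 176, 176, 177, 175, 175, 174, 175, 175, 177, 174, 175, 173, 178, 180, 145, 72, 58, 86, 172, 178, 176, 177, 176, 176, 175, 177, 175, 176, 175, 176, 175, 176, 177, 178, 170, 107, 78, 61, 71, 109, 174, 178, 174, 176, 175, 152, 178, 179, 185, 185, 183]
38 [181, 181, 182, 183
[... 1333 characters left out ...]
187, 187, 186, 186, 187, 186, 187, 184, 186, 186, 187, 192, 98, 62, 67, 70, 64, 59, 148, 185, 187, 186, 185, 187, 186, 187, 185, 187, 187, 187, 187, 186, 187, 186, 187, 189, 188, 189, 186, 186, 187, 185, 184, 199, 186, 177, 180, 181, 182, 185]
47 [181, 179, 179, 181, 188, 106, 53, 49, 51, 55, 54, 52, 54, 53, 51, 53, 52, 53, 51, 54, 52, 54, 52, 52, 53, 53, 52, 53, 43, 63, 64, 66, 66, 65, 67, 67, 67, 75, 43, 51, 53, 50, 53, 53, 53, 52, 51, 51, 52, 52, 53, 51, 53, 52, 52, 52, 51, 51, 50, 50, 55, 52, 51, 52, 52, 50, 51, 51, 50, 52, 50, 54, 42, 62, 69, 69, 68, 68, 49, 52, 53, 52, 51, 51, 52, 53, 52, 52, 51, 52, 51, 51, 52, 50, 52, 53, 52, 51, 51, 51, 51, 48, 61, 142, 181, 180, 181, 184, 183, 185]
```

View pics/comp.png

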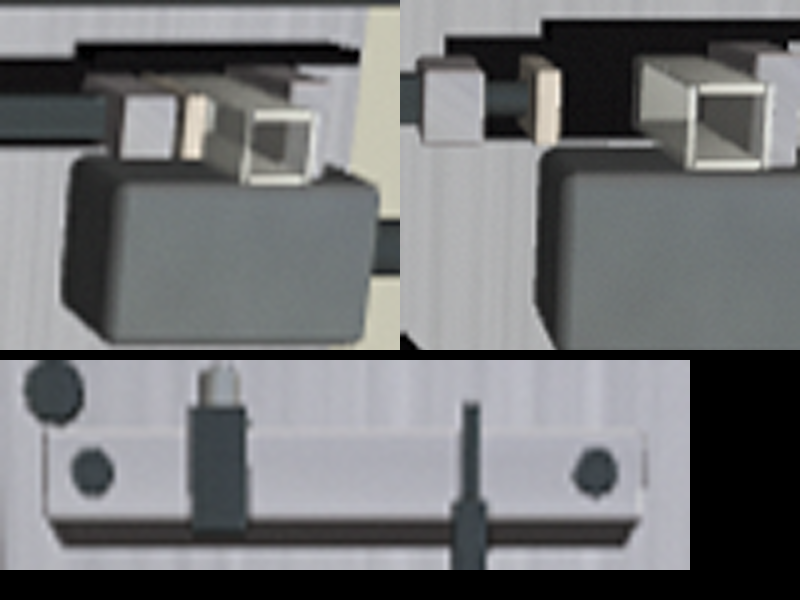

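Viewed 12. Upper left: the pad now touches the cuvette, the cuvette is against the stop, and the pad's spring gap has almost closed (it was wide before, upper right), so the clamp is firm. Bottom: rider spans columns 303.4–312.6 and the pointer is at 350.2, so the travel is about 35.5 mm. Now to the post.

>>> step_arm:
  plan:
    - [[12,28,0,0,45],[26,60,-10,0,45],[38,88,-30,0,45],[41,96,-60,0,45],[41,96,-90,0,45],[41,96,-120,0,45],[41,96,-140,0,45],[41,96,-150,0,45]]

```text
time: 11.53
tool_pos: [0.5036, 0.1927, 0.009]
ee_rot: [-3.133, 0.005, 1.341]
wrist_force: [-0.6, -0.1, -0.5]
width: 0.0421
```

>>> step_arm:
  plan:
    - [[0,0,0,0,45],[0,0,0,0,20],[0,0,0,0,0],[0,0,0,0,0],[0,0,0,0,0],[0,0,0,0,0],[0,0,0,0,0],[0,0,0,0,0]]

```text
time: 12.2
tool_pos: [0.5083, 0.1944, 0.0162]
ee_rot: [3.14, -0.001, 1.341]
wrist_force: [-1.4, -0.2, 6.4]
width: 0.0152
```

Post held (15 mm). Pulling.

>>> step_arm:
  plan:
    - [[-5,1.2,0,0,0],[-10,2.3,0,0,0],[-15,3.5,0,0,0],[-20,4.7,0,0,0],[-25,5.9,0,0,0],[-30,7,0,0,0],[-34.5,8.1,0,0,0],[-34.5,8.1,0,0,0]]

```text
time: 12.87
tool_pos: [0.4756, 0.2021, 0.0162]
ee_rot: [3.134, -0.002, 1.341]
wrist_force: [7.7, -2.0, 2.8]
width: 0.0153
```

>>> step_arm:
  plan:
    - [[0,0,0,0,0],[0,0,0,0,0],[0,0,0,0,0]]

```text
time: 13.12
tool_pos: [0.4761, 0.202, 0.0162]
ee_rot: [3.134, -0.002, 1.341]
wrist_force: [6.9, -1.5, 3.2]
width: 0.0155
```

Run:
```python
from h import *
o=robot.get_obs(); s=snap('wrist','w7.png'); np.save('pics/o7.npy',o,allow_pickle=True); t=snap('top','top7.png')
d=o['tool_pos'][:2]-[.5083,.1944]; R=Ro.from_euler('z',.23).as_matrix()[:2,:2]; print(o['tool_pos'],'moved',R@d*1000,o['width'],o['wrist_force'])
T=wristT(s,o)
for n,p in [('mark',(.4868,.2549,.035)),('ptr0',(.5213,.2469,.035)),('railL',(.4671,.2584,.03)),('railR',(.5397,.2415,.03))]: print(n,proj(s,p,T),proj(t,p))
```

```text
[0.47614627 0.20197268 0.01622499] moved [-33.0334107    0.04293244] 0.01546217331300413 [ 6.91559647 -1.51936482  3.24974493]
mark [323.01410909 180.27468145] [311.53306457 301.48514553]
ptr0 [390.97671332 180.06333844] [314.45872505 282.25352025]
railL [285.57058662 181.45630424] [310.46592401 312.75149015]
railR [424.94151684 181.13951905] [316.62042498 272.46001472]
```

Moved 33 mm. No views left, so I read the rider and the pointer from pixel profiles.

Run:
```python
from h import *
f=load('w7')['frame'].astype(int).mean(2)
for r in range(156,206,4): print(r,' '.join('%d'%(v/10) for v in f[r,272:440]))
```

```text
156 17 17 14 9 10 6 4 8 7 12 12 14 16 16 16 16 16 16 16 16 16 16 16 16 16 16 16 16 16 16 16 17 17 17 17 17 16 16 16 16 16 16 17 17 11 7 9 11 13 13 14 14 14 14 13 12 16 16 16 16 16 16 17 17 16 16 16 16 17 17 17 17 17 17 17 17 17 17 17 17 17 17 17 17 17 17 17 16 16 17 17 17 17 17 17 18 18 17 17 17 17 16 16 17 17 17 17 17 17 17 17 17 17 17 16 16 16 17 17 17 17 17 17 17 17 18 17 17 17 17 16 16 16 17 17 17 17 17 17 17 17 17 17 18 18 18 17 17 16 16 16 16 16 16 16 17 17 17 17 16 16 17 17 17 17 17 17 17
160 17 16 16 17 17 17 17 17 17 16 16 16 16 16 16 16 16 16 16 16 16 16 16 16 16 16 16 16 16 16 16 16 17 17 17 17 16 16 16 16 16 16 17 16 10 7 9 12 13 14 15 14 14 14 13 11 14 16 16 16 16 16 16 17 16 16 16 17 16 17 17 17 17 17 17 17 17 17 17 17 17 17 17 17 17 17 17 16 16 17 17 17 17 17 18 18 17 17 17 17 17 17 16 17 17 17 17 16 17 17 17 17 17 16 16 16 16 17 17 17 17 17 17 17 17 18 17 17 17 16 16 16 17 17 17 17 17 17 17 17 17 17 17 18 18 18 17 16 16 16 16 17 16 16 16 17 17 17 17 17 16 17 17 17 17 17 17 17
164 16 16 17 16 17 17 17 17 17 16 16 15 15 15 15 15 15 15 15 15 15 16 16 16 16 15 15 15 15 15
[... 4599 characters left out ...]
6 16 16 16 16 17 17 16 17 16 17 17 17 16 17 17 17 17 17 17 17 17 17 17 17 17 17 16 16 16 17 17 17 17 17 17 17 17 16 17 17 18 17 17 17 16 16 16 16 16 16 16 16 16 17 16 16 16 16 17 17 17 17 17 17 17 16 16
204 16 16 16 16 16 17 17 17 17 17 16 16 16 16 16 15 16 16 16 16 16 16 16 16 16 16 16 16 16 16 16 16 16 17 17 17 17 16 16 16 16 16 17 17 16 16 16 16 17 7 5 6 6 6 6 6 6 5 9 16 17 17 16 16 16 16 16 16 17 17 17 17 17 17 17 17 17 17 17 17 16 17 17 17 17 16 16 16 16 17 16 17 17 17 17 17 17 17 17 16 16 16 16 16 16 16 16 16 16 16 17 16 16 16 16 17 17 17 17 17 17 17 17 17 17 17 17 17 16 16 17 17 17 17 17 17 17 17 17 17 17 17 17 17 17 16 16 16 16 16 16 16 17 17 17 16 16 16 16 17 17 17 17 17 17 17 16 16
```

Rider: columns 314–330, centre 321.6 (15.2 px = 8 mm). Pointer centre 325.4, so it is 2.0 mm short. I nudge it forward.

>>> step_arm:
  plan:
    - [[-1.2,0.3,0,0,0],[-2.3,0.5,0,0,0],[-2.3,0.5,0,0,0],[-2.3,0.5,0,0,0],[-2.3,0.5,0,0,0],[-2.3,0.5,0,0,0]]

```text
time: 13.72
tool_pos: [0.4741, 0.2025, 0.0162]
ee_rot: [3.134, -0.002, 1.34]
wrist_force: [7.3, -2.4, 3.6]
width: 0.0155
```

Run:
```python
from h import *
o=robot.get_obs(); s=snap('wrist','w8.png'); R=Ro.from_euler('z',.23).as_matrix()[:2,:2]
print(o['time'],o['tool_pos'],'moved',R@(o['tool_pos'][:2]-[.5083,.1944])*1000,o['width'],o['wrist_force'],np.abs(o['qvel']).max())
f=s['frame'].astype(int).mean(2)
for r in (168,176,180,184,196,200,204): print(r,' '.join('%d'%v for v in f[r,310:342]))
# clamp region: sleeve visible?
g=f; print(f[186:192:3,300:345].astype(int).tolist()[0])
```

```text
13.7167 [0.47405832 0.20247696 0.01621807] moved [-35.18134378   0.05793343] 0.015499303900224491 [ 7.34013926 -2.37669022  3.57038378] 0.001199545740981313
168 166 166 166 165 166 166 166 171 106 62 56 60 63 42 55 60 60 71 59 63 60 63 59 98 162 169 166 166 166 167 165 165
176 165 167 166 165 165 164 166 172 103 61 59 59 60 42 55 60 59 70 64 62 62 60 58 91 161 169 164 165 165 165 166 166
180 168 167 167 167 167 168 169 175 105 58 58 60 62 41 56 59 59 70 62 61 64 62 60 91 166 170 169 167 169 169 168 167
184 173 172 174 173 173 171 174 179 109 60 56 60 62 41 57 59 59 71 64 61 64 63 56 94 169 175 173 172 172 172 173 172
196 171 172 169 164 163 161 164 168 171 171 179 74 57 62 63 64 64 64 62 56 95 166 167 167 168 168 169 169 169 167 168 168
200 171 172 168 163 162 161 164 169 171 172 176 74 56 61 63 62 64 63 62 60 93 165 169 167 167 169 169 170 168 168 167 167
204 172 172 169 164 162 161 165 167 171 172 177 75 57 62 63 62 62 62 61 58 94 163 167 166 167 170 170 169 166 168 167 168
[171, 174, 173, 172, 172, 173, 172, 173, 173, 173, 173, 172, 172, 173, 173, 172, 171, 178, 108, 60, 59, 60, 60, 40, 59, 60, 60, 70, 61, 61, 64, 61, 58, 92, 169, 175, 173, 172, 171, 173, 172, 172, 173, 172, 171]
```

The pointer is centred on the rider: rider edges 318.45–333.7, pointer arm 321.1–330.65, offset about 0.1 mm. The slide is still and the post is gripped.

```bash
python3 -c "
from bench import robot
print(robot.close_job()); o=robot.get_obs(); print(o['time'],o['tool_pos'],o['width'],o['wrist_force'])"
```

```text
the job is handed in; nothing more can be done
None
the job is handed in; nothing more can be done
```

I clamped the cuvette with the crank while the shutter was still in. I then pulled the shutter slide out by its post until the pointer stood over the mark rider. The job was handed in at 13.7 s, still gripping the post.

**Last checks**
- **Pointer:** it was about 0.1 mm from the rider's middle, read from wrist-camera pixel profiles. The slide had come out 35.2 mm.
- **Grip on the post:** the fingers were open 15.5 mm on the 16 mm post. The arm was still, and about 7.5 N of spring pull showed at the wrist.
- **Clamp:** in the close-up taken before the pull, the pad touched the cuvette, the cuvette stood against its stop, and the pad's spring gap had nearly closed. I did not look at the clamp again after pulling the slide, and the clamp force cannot be measured directly.

**What failed or disagreed**
- **First grasp missed:** the sleeve was not caught because the real fingertips end about 35 mm above the reported TCP. I saw this in the scene camera and allowed for it afterwards.
- **Crank angle:** after release, the sleeve's position gave a crank angle of about 2.36 rad, not the 2.6 rad of the end stop. It resisted about 14 N in the grip and then about 26 N when I pushed it again with shut fingers, and it came to rest in the same place. I took it as fully turned; 2.36 is past the "firm" point of 2.3, but I could not explain the difference.

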